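# Dispense the large tape roll from the carousel

## Task

Turn the tape carousel on the cabinet by its knob until the compartment with the one large roll of tape is at the spout, then tip the carousel up by its bar handle so that this roll slides down into the steel catch tray, and lower the carousel back until it is level and let go. The two small rolls must stay in the carousel. Do not touch the rolls with the fingers, and leave the bottle, the gauze packet and the thermometer alone.

Things in the scene. Friction and masses are not known exactly. Their poses are not given: they have to be found in the camera images.
- wheel (a joint): Turning of the grey wheel (168 mm across, five compartments 72 deg apart, walls 25 mm high) about its axis, in rad, positive anticlockwise from above. At 0 the middle of one compartment faces the spout (near the start, a small roll's); at +1.257 or -1.257 the middle of a neighbouring one does. 10 deg off is still good. It stays where it is left: light friction, 0.05 N m.
- knob (a point): Centre of the wheel's dark bar knob, on the wheel's axis, 126 mm above the cabinet top. The bar is 50 mm long along this point's x, 14 mm wide along its y (grip it across that), 30 mm high (15 mm above and below this point), on a post 12 mm thick; 30 mm below this point is the top of the skirt, 36 mm below it the tops of the compartment walls. z is the wheel's axis. Turns with the wheel.
- wheel_floor (a point): Middle of the wheel's floor, on its axis, 65 mm above the cabinet top when level; the rolls lie on this floor. Round the wheel stands a grey skirt wall, 180 mm across and 31 mm above this floor, which tips with the carousel but does not turn; its one gap, 68 mm wide, is at the spout.
- cradle (a joint): The tipping of the whole carousel (skirt, wheel, spout, handle) about a level hinge under the spout: 0 is level, resting on its stand, and it grows as the handle is lifted, to a stop at 1.05 rad. A roll at the spout slides out from about 0.65 rad on; tip to about 1.0 to be sure. Its weight lets it sink back to level; at the handle it weighs about 3 N.
- hinge (a point): Point of the hinge axis in the middle under the spout, 58 mm above the cabinet top; fixed in the stand, level. x points from the spout towards the wheel (axis 94 mm away) and the handle (232 mm), y along the hinge axis, z up.
- handle (a point): Middle of the level steel bar handle on the side away from the spout: 12 mm thick, along this point's y (parallel to the hinge), 80 mm clear between its side arms, 48 mm out from the skirt. When level it is 66 mm above the cabinet top, 232 mm from the hinge along the hinge point's x, 8 mm above it. It moves on an arc about the hinge as the carousel tips; the bar may turn in the fingers.
- spout (a point): Middle of the spout's floor, 20 mm beyond the hinge, 64 mm above the cabinet top when level. The spout has side walls 72 mm apart, and tips with the carousel.
- tray (a point): Middle of the inner floor of the fixed steel catch tray before the spout, 4 mm above the cabinet top. Inside about 117 mm along x (the hinge point's x) and 112 mm along y, walls 50 mm high, 18 mm on the spout side.
- large_roll: The large roll of white medical tape, 50 mm across and 26 mm high, lying flat in a compartment next to the one at the spout, on one side or the other. Origin: centre of its underside.
- small_roll_a: A small roll of tape, 44 mm across and 19 mm high, flat in a compartment. Origin: centre of its underside.
- small_roll_b: The other small roll of tape, the same size, flat in a compartment. Origin: centre of its underside.
- alcohol_bottle: Small bottle with a cap, 41 mm across, 92 mm tall, standing beside the catch tray: leave alone. Origin: centre of its underside.
- gauze_pack: Flat gauze packet, 59 x 83 x 12 mm, beside the carousel: leave alone. Origin: centre of its underside.
- thermometer: Digital thermometer, 18 x 122 x 13 mm, lying beside the catch tray: leave alone. Origin: centre of its underside.

How it is judged (in metres and radians):
On the way, in this order (a step that is already met when the one before it is completed fails the run):
1. the large roll's compartment is at the spout, with the carousel still level (y of large_roll in the frame of hinge between -0.032 and 0.032 m and x of large_roll in the frame of hinge between 0 and 0.075 m and z of large_roll in the frame of hinge between -0.01 and 0.03 m and value of joint cradle below 0.1 rad), for 0.2 s.
2. the carousel is tipped up (value of joint cradle above 0.5 rad), for 0.2 s.
At the end, for the whole second after the job is handed in: The large roll lies at rest in the catch tray, the carousel is back level (within 0.06 rad), and both small rolls are still in the wheel (within 90 mm of the middle of its floor) (x of large_roll in the frame of tray between -0.062 and 0.062 m and y of large_roll in the frame of tray between -0.06 and 0.06 m and z of large_roll in the frame of tray between -0.01 and 0.045 m and linear speed of large_roll below 0.03 m/s and value of joint cradle below 0.06 rad and distance between each of small_roll_a, small_roll_b and wheel_floor below 0.09 m); the robot touches nothing.
It fails at once if a small roll leaves the wheel (distance between any of small_roll_a, small_roll_b and wheel_floor above 0.1 m).
It fails at once if the fingers touch a roll (more than 1 N) (contact force between the fingers and large_roll above 1 N or contact force between the fingers and small_roll_a above 1 N or contact force between the fingers and small_roll_b above 1 N).
It fails at once if the bottle, gauze packet or thermometer is moved by more than 30 mm (distance of any of alcohol_bottle, gauze_pack, thermometer from where it was at the start of the episode above 0.03 m).
It also fails if it takes over 58 s, if anything falls off the work surface, if the arm or the gripper's body presses on something with over 40 N, if the wrist force passes 120 N, or if a joint passes its speed limit or range.

## Robot

A 6-joint arm with a two-finger parallel gripper is mounted at the origin on a cart in front of the work surface, level with it; the furniture and walls round the work are solid. World frame = base frame: x ahead of the robot, y to its left, z up, the work surface at z = 0. Lengths are in mm, angles in rad, forces in N, time in s.
With the tool pointing down it reaches from about 325 to 775 mm from the base axis. Payload 5.5 kg.
Tool frame: the origin (TCP) lies on the centre line of the jaws, within the pads' length; the fingertips stand 14 mm ahead of it and the grasp point (between the pads) lies 5 mm behind it; z points along the fingers, x is the direction in which the jaws open and shut, and the axes are right-handed (so a half turn about z gives the same grasp; the last joint's range is limited). The gripper opens to 85 mm and grips with 20 to 120 N. Pads are 22 mm wide; open, the fingers measure 114 mm over their backs; the gripper's body (76 mm by 85 mm) begins 54 mm behind the grasp point. The pads swing forward as they close: fully open they stand 13 mm farther back than shut.
Start: joints at [1.072, 0.091, 1.231, -0, 1.82, -0.057], TCP at [256.546, 542.402, 206.675] pointing down, gripper open.
Joint ranges: [-2.87, 2.87], [-0.86, 2.18], [0.17, 2.46], [-1.51, 4.65], [0.06, 2.69], [-2.65, 2.65]. Speed limits (rad/s): [2.57, 2.57, 3.01, 3.14, 3.14, 3.14].

## Interface

Orientations are given as a unit quaternion [w, x, y, z].
In Python, from plant import ctrl, get_image, get_calibration gives the robot as it stands.
- The arm moves only by the tool move_arm, never from a script. Its argument "motion" is a list of rows, each a list of 4 numbers: the shift along the world's x, y, z in m, then the turn about the world's z in degrees. A call has exactly 10 rows; each row is the pose to reach, as a shift and turn from the pose measured when the call began; what a row does not reach only later rows make up. A row lasts 1/8 s, in which the tool goes at most 62.5 mm and 10.7 degrees, less where a joint would pass 70% of its speed; a pose out of reach is approached as far as the arm can. A call with a gripper value outside its range is refused whole. "claw" is the closure in counts, from 0 (fully open) to 255 (shut), set as the call begins (left out, the last holds). The fingers move at their own pace and stop on an object; "grip_force" is the grip in N (left out, the last holds). Time passes only in rows, so rows that repeat a pose let the fingers close, or fill a call up. It gives the time, the measured TCP pose, the force and the opening at its end, in the units of the state.
- ctrl.observe(): the state, without advancing time (a new reading comes with each control period).
- get_image(name): name is "scene" or "top" or "wrist"; returns the picture (420x560x3 uint8, red, green, blue); there is no depth.
- get_calibration(name): a dict with "fx", "fy", "cx", "cy" (pixels), "extrinsics" (4x4, takes a point from camera to world coordinates). Camera axes: x right, y down, z forward; pixel columns grow to the right and rows downward; lengths in mm; the calibration is good to about 2 mm. A picture is of the moment at which its call begins: read the wrist's pose just before it. get_calibration takes no time and is no camera call; for the wrist camera it gives the pose at the moment of the call.
- ctrl.close_job(): hands the job in, once; it reports no verdict.
The state is a dict: "t": time; "q": joint angles; "qvel": joint speeds; "joint_efforts": joint torques, N m; "position": TCP position; "tool_rot": TCP orientation; "force": force on the tool from outside, world axes, zero at the start; "moment": the same for the moment, N m; "width": opening from 0.0 (shut) to 1.0 (fully open).
Only numpy, scipy, OpenCV 4.12 (cv2) and the standard library are available. Lean on these libraries where they do the work, as an engineer would, in place of code of your own. Each camera call takes 0.05 s, during which the arm holds its last target.

## Working session

There is one attempt and no reset: what is moved stays moved. The work goes in short steps, Python scripts to look and compute and a tool call to move; the robot and the scene stay as the last step left them, time stands still between calls to the robot, and variables do not carry over. Pictures are saved under pics/ and viewed, and the job is handed in when it is done.

Besides the shell and the picture viewer there is one more tool, called after ">>>" as name(argument=value, ...), one argument or row to a line, values as JSON. move_arm: Moves the arm, as the interface text tells. Its arguments: {"type":"object","properties":{"motion":{"type":"array"},"claw":{"type":"number"},"grip_force":{"type":"number"}},"required":["motion"]}

```bash
mkdir -p pics; python3 - <<'E'
from plant import ctrl,get_image,get_calibration
import cv2
for n in ("scene","top","wrist"):
    c=get_calibration(n);print(n,c)
    cv2.imwrite(f"pics/{n}0.png",get_image(n)[:,:,::-1])
print(ctrl.observe())
E
```

```text
scene {'fx': 487.12319673518306, 'fy': 487.12319673518306, 'cx': 279.8738242466073, 'cy': 212.32917112285304, 'extrinsics': array([[ 6.39934738e-01, -4.50085967e-01,  6.22821124e-01,
         3.29197552e+01],
       [-7.68236359e-01, -3.56569849e-01,  5.31667979e-01,
        -3.39451554e+02],
       [-1.72170622e-02, -8.18706642e-01, -5.73953838e-01,
         6.17278337e+02],
       [ 0.00000000e+00,  0.00000000e+00,  0.00000000e+00,
         1.00000000e+00]])}
top {'fx': 427.2412843455061, 'fy': 427.2412843455061, 'cx': 282.30320824521965, 'cy': 206.29952180832638, 'extrinsics': array([[ 1.97371946e-02, -9.86245328e-01,  1.64105442e-01,
         4.25363575e+02],
       [-9.99361503e-01, -1.45714047e-02,  3.26230053e-02,
         1.41526646e+02],
       [-2.97830398e-02, -1.64644548e-01, -9.85903212e-01,
         9.29113093e+02],
       [ 0.00000000e+00,  0.00000000e+00,  0.00000000e+00,
         1.00000000e+00]])}
wrist {'fx': 360.82580040797643, 'fy': 360.82580040797643, 'cx': 276.1050783850944, 'cy': 206.612627903231, 'extrinsics': array([[ 4.26966750e-01,  8.61983860e-01,  2.7328
[... 283 characters left out ...]
0e+00]])}
{'t': 0.15, 'q': array([ 1.07230793e+00,  9.17159098e-02,  1.23165193e+00, -3.57947907e-06,
        1.81976222e+00, -5.67166906e-02]), 'qvel': array([ 6.82298497e-04, -2.08446269e-03, -2.26617798e-03, -8.01102321e-05,
        9.66692802e-04, -3.62429815e-05]), 'joint_efforts': array([ 2.42123868e-03, -4.59372246e+01, -4.18526816e+01,  3.72077989e-05,
        9.52073053e-03, -2.27110746e-05]), 'position': array([256.41777781, 542.17301465, 205.76857189]), 'tool_rot': array([ 3.75300525e-04,  8.44849603e-01,  5.35003324e-01, -6.70865142e-04]), 'force': array([ 0.02285034, -0.59763245,  0.32957812]), 'moment': array([-0.00960693,  0.03775767, -0.01141696]), 'width': 1.001075351281022}
```

View pics/scene0.png

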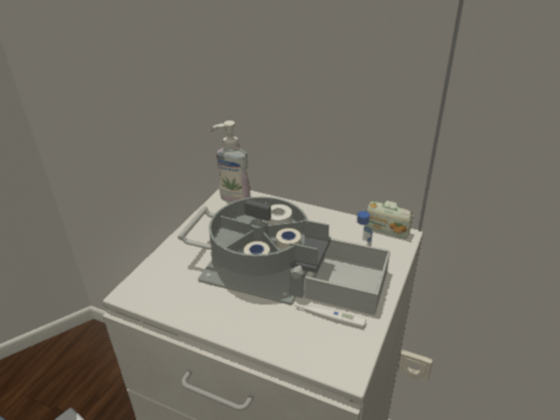

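View pics/top0.png

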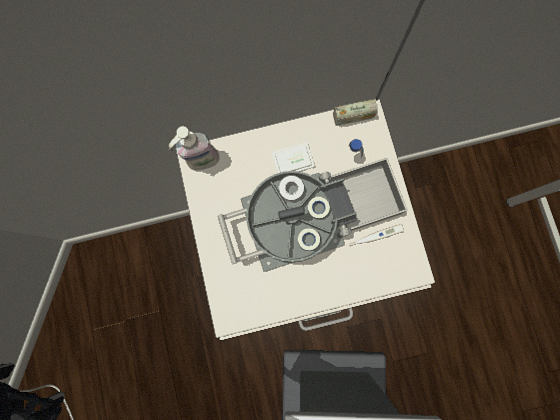

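View pics/wrist0.png

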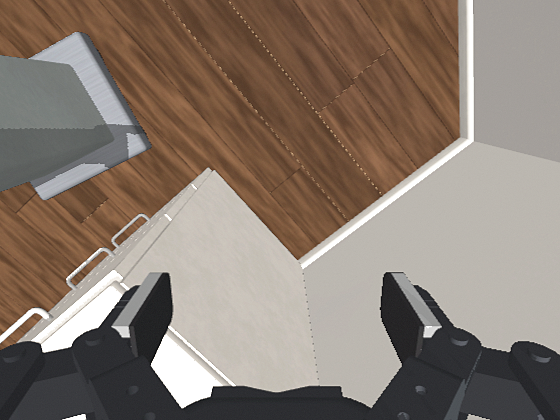

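```bash
python3 - <<'E'
import cv2
a=cv2.imread("pics/top0.png");cv2.imwrite("pics/topz.png",cv2.resize(a[140:280,205:415],None,fx=3.8,fy=3.8,interpolation=2))
a=cv2.imread("pics/scene0.png");cv2.imwrite("pics/scenez.png",cv2.resize(a[180:330,170:400],None,fx=3.4,fy=3.4,interpolation=2))
E
```

```text
(no output)
```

View pics/topz.png

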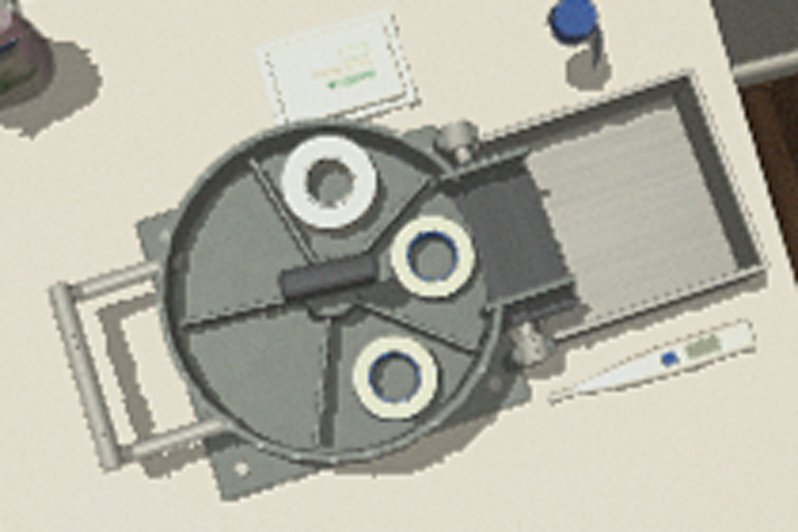

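View pics/scenez.png

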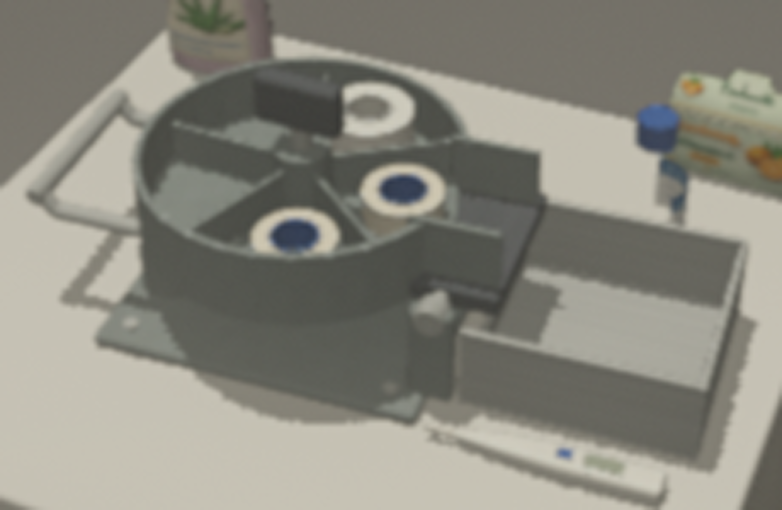

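```bash
cat > h.py <<'E'
import numpy as np
from plant import get_calibration
def ray(n,u,v,z,c=None):
    c=c or get_calibration(n);E=c['extrinsics']
    d=E[:3,:3]@np.array([(u-c['cx'])/c['fx'],(v-c['cy'])/c['fy'],1]);o=E[:3,3]
    return o+d*(z-o[2])/d[2]
def tz(u,v,z): return ray('top',205+u/3.8,140+v/3.8,z)
def sz(u,v,z): return ray('scene',170+u/3.4,180+v/3.4,z)
E
python3 - <<'E'
from h import *
np.set_printoptions(precision=1,suppress=True)
for k,p in dict(hA=(62,287,72),hB=(113,464,72),knob=(330,277,141),k1=(283,283,141),k2=(378,264,141),L=(330,182,91),S1=(433,257,84),S2=(396,377,84),hingeA=(460,140,58),hingeB=(535,342,58)).items(): print(k,tz(*p))
for k,p in dict(hA=(120,100,72),hB=(38,190,72),knob=(300,90,141),L=(378,105,91),S1=(402,187,84),S2=(295,233,84)).items(): print('s',k,sz(*p))
E
```

```text
hA [547.2 293.7  72. ]
hB [453.6 262.7  72. ]
knob [544.3 149.6 141. ]
k1 [541.  172.6 141. ]
k2 [551.2 126.1 141. ]
L [602.5 150.9  91. ]
S1 [564.4  96.1  84. ]
S2 [500.9 115.   84. ]
hingeA [634.   80.3  58. ]
hingeB [523.3  39.8  58. ]
s hA [540.8 287.7  72. ]
s hB [454.3 259.5  72. ]
s knob [540.  142.5 141. ]
s L [609.2 149.2  91. ]
s S1 [566.6  97.6  84. ]
s S2 [503.1 116.1  84. ]
```

```bash
python3 - <<'E'
from h import *
import cv2
np.set_printoptions(precision=1,suppress=True)
a=cv2.imread("pics/top0.png");g=cv2.cvtColor(a,6)
m=(g<70).astype('uint8');m[:, :275]=0;m[:,308:]=0;m[:200]=0;m[225:]=0
n,l,s,c=cv2.connectedComponentsWithStats(m)
i=1+np.argmax(s[1:,4]);print(s[i],c[i])
r=cv2.minAreaRect(np.argwhere(l==i)[:,::-1].astype(np.float32));print(r)
b=cv2.boxPoints(r);P=[ray('top',*p,141) for p in b];print(np.array(P))
for j in range(4):
    d=P[(j+1)%4]-P[j];print(np.linalg.norm(d),np.degrees(np.arctan2(d[1],d[0])))
C=np.array([546.5,148.5])
for p in [(185,325),(325,440),(472,350),(432,182),(255,162)]:
    q=tz(*p,90)[:2]-C;print(q,np.linalg.norm(q),np.degrees(np.arctan2(q[1],q[0])))
E
```

```text
[275 213  29  11  66] [289.4 217.3]
((289.4902038574219, 219.2877960205078), (7.473204612731934, 29.054704666137695), 77.90524291992188)
[[533.  181.7 141. ]
 [545.2 128.9 141. ]
 [531.5 125.9 141. ]
 [519.3 178.5 141. ]]
54.14390936551792 -76.89677153038166
14.027523615804238 -167.36372734279954
53.98438087601629 103.09774444434859
14.021963552999729 13.287950575900448
[-20.9  76.8] 79.54904943080787 105.2434845063687
[-79.2   2.8] 79.25900648782297 177.98239036092698
[-31.5 -72.5] 79.02289645377961 -113.50927126359574
[ 56.9 -51.3] 76.65235892999615 -42.0164852975384
[66.5 42.3] 78.80423023528412 32.4409978873283
```

>>> move_arm(
  motion=[
    [0.03, -0.04, 0.03, -5],
    [0.06, -0.08, 0.04, -10],
    [0.09, -0.125, 0.04, -16],
    [0.125, -0.17, 0.04, -22],
    [0.16, -0.215, 0.04, -28],
    [0.195, -0.26, 0.04, -34],
    [0.23, -0.31, 0.04, -40],
    [0.265, -0.36, 0.04, -46],
    [0.29, -0.394, 0.04, -50.7],
    [0.29, -0.394, 0.04, -50.7],
  ],
  claw=0,
  grip_force=30,
)

```text
t: 1.4
position: [547.5, 145.5, 244.6]
tool_rot: [0.0, 0.993, 0.119, -0.002]
force: [-0.6, 0.6, -0.5]
width: 1.001
```

```bash
python3 - <<'E'
from plant import ctrl,get_image,get_calibration
import cv2
c=get_calibration('wrist');s=ctrl.observe();print(s['position'],s['tool_rot'],s['q'])
cv2.imwrite("pics/w1.png",get_image('wrist')[:,:,::-1]);print(repr(c['extrinsics']))
import pickle;pickle.dump(c,open('c1.pkl','wb'))
E
```

```text
[547.51320023 145.46035719 244.59800973] [ 4.09545792e-04  9.92857513e-01  1.19293967e-01 -1.65522970e-03] [ 1.99978563e-01  1.49661070e-02  1.24218955e+00 -5.79443769e-04
  1.88780249e+00 -3.93589678e-02]
array([[ 9.71366237e-01,  2.27386828e-01,  6.88684494e-02,
         5.29292156e+02],
       [ 2.37561031e-01, -9.25266309e-01, -2.95714412e-01,
         2.20914698e+02],
       [-3.51990617e-03,  3.03607455e-01, -9.52790703e-01,
         4.12425778e+02],
       [ 0.00000000e+00,  0.00000000e+00,  0.00000000e+00,
         1.00000000e+00]])
```

View pics/w1.png

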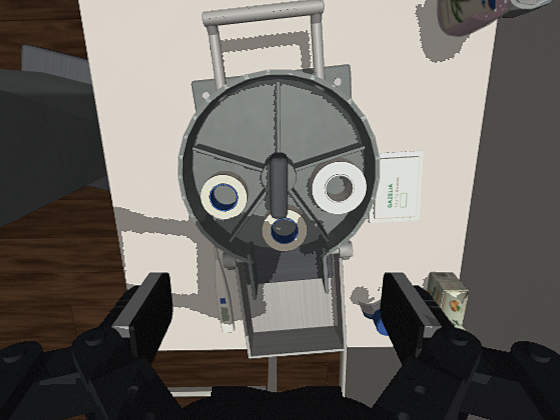

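```bash
python3 - <<'E'
from h import *
import cv2,pickle
np.set_printoptions(precision=1,suppress=True)
c=pickle.load(open('c1.pkl','rb'))
a=cv2.imread("pics/w1.png");cv2.imwrite("pics/w1z.png",cv2.resize(a[0:260,180:390],None,fx=2.3,fy=2.3,interpolation=2))
for p,z in [((279,153),141),((279,217),141),((264,12),66),((202,18),72),((325,6),72),((287,180),141),((271,180),141),((232,259),58),((347,250),58)]: print(p,z,ray('',*p,z,c))
E
```

```text
(279, 153) 141 [541.  178.4 141. ]
(279, 217) 141 [553.2 128.8 141. ]
(264, 12) 66 [502.5 281.5  66. ]
(202, 18) 72 [452.8 263.6  72. ]
(325, 6) 72 [551.8 297.   72. ]
(287, 180) 141 [552.  159.6 141. ]
(271, 180) 141 [540.  156.7 141. ]
(232, 259) 58 [522.7  41.8  58. ]
(347, 250) 58 [640.2  81.7  58. ]
```

View pics/w1z.png

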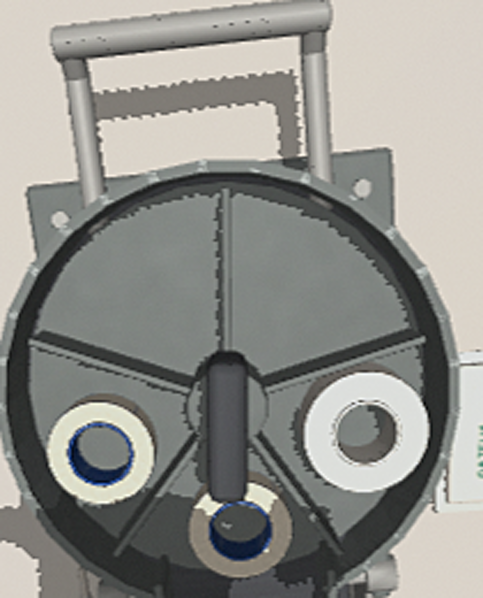

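>>> move_arm(
  motion=[
    [0, 0.004, -0.015, 0],
    [0, 0.004, -0.035, 0],
    [0, 0.004, -0.055, 0],
    [0, 0.004, -0.075, 0],
    [0, 0.004, -0.09, 0],
    [0, 0.004, -0.105, 0],
    [0, 0.004, -0.115, 0],
    [0, 0.004, -0.121, 0],
    [0, 0.004, -0.121, 0],
    [0, 0.004, -0.121, 0],
  ],
)

```text
t: 2.7
position: [547.1, 151.1, 124.7]
tool_rot: [-0.0, 0.993, 0.121, -0.001]
force: [-0.0, -0.1, -0.8]
width: 1.002
```

>>> move_arm(
  motion=[
    [0, 0, 0, 0],
    [0, 0, 0, 0],
    [0, 0, 0, 0],
    [0, 0, 0, 0],
    [0, 0, 0, 0],
    [0, 0, 0, 0],
    [0, 0, 0, 0],
    [0, 0, 0, 0],
    [0, 0, 0, 0],
    [0, 0, 0, 0],
  ],
  claw=255,
  grip_force=25,
)

```text
t: 3.95
position: [547.1, 151.1, 124.7]
tool_rot: [-0.0, 0.993, 0.121, -0.001]
force: [-0.6, 0.4, 0.0]
width: 0.001
```

```bash
cat >> h.py <<'E'
def snap(n,f):
    import cv2
    from plant import get_image,ctrl
    c=get_calibration(n);s=ctrl.observe();cv2.imwrite(f"pics/{f}.png",get_image(n)[:,:,::-1]);print(s['position'],s['q'][5],s['width'],s['t'],s['force']);return c
E
python3 -c "
from h import *
snap('wrist','w2');snap('scene','s2')"
```

```text
[547.07970389 151.10925276 124.67797465] -0.03265746525301723 0.0008097142991786216 3.95 [-6.00107861e-01  3.99559939e-01  7.40437587e-05]
[547.09912974 151.07761961 124.69053985] -0.032603308927004485 -0.00022144818401392805 4.0 [-0.41442103 -0.1571403  -0.2698308 ]
```

View pics/w2.png

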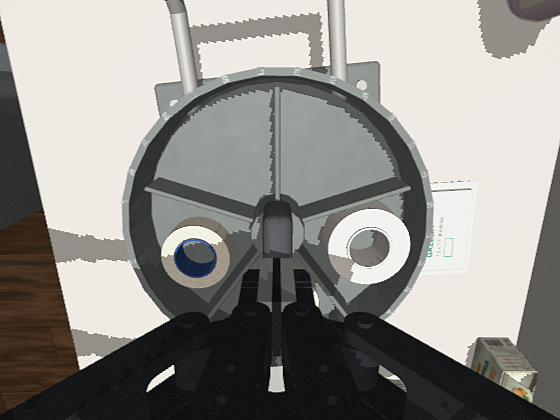

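View pics/s2.png

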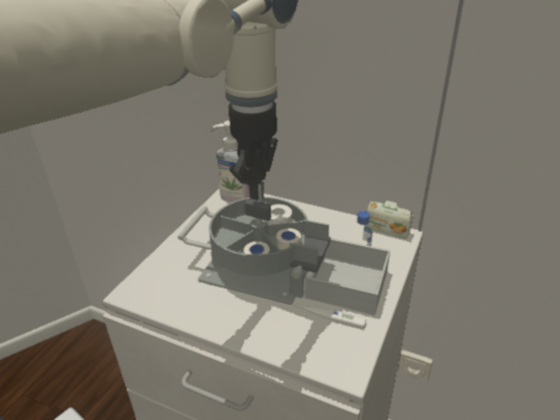

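```bash
python3 - <<'E'
import cv2
a=cv2.imread("pics/w2.png");cv2.imwrite("pics/w2z.png",cv2.resize(a[180:380,180:380],None,fx=3,fy=3,interpolation=2))
a=cv2.imread("pics/s2.png");cv2.imwrite("pics/s2z.png",cv2.resize(a[130:280,190:340],None,fx=4,fy=4,interpolation=2))
E
```

```text
(no output)
```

View pics/w2z.png

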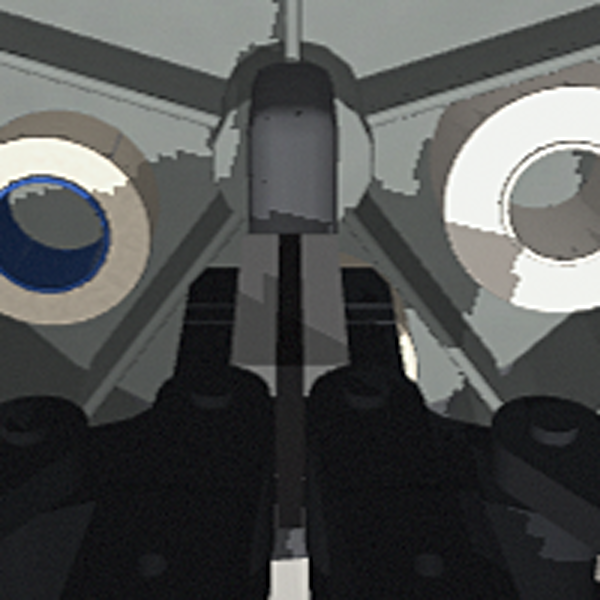

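View pics/s2z.png

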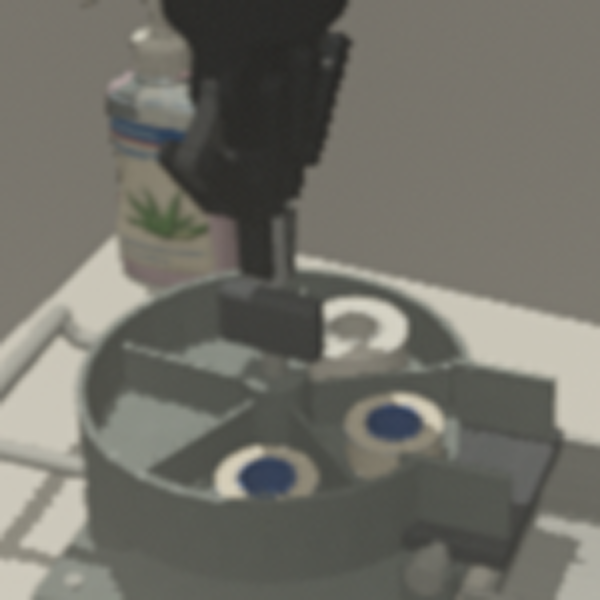

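```bash
python3 - <<'E'
from h import *
import pickle
np.set_printoptions(precision=1,suppress=True)
cw=pickle.load(open('c1.pkl','rb'));ct=get_calibration('top');cs=get_calibration('scene')
def tri(obs):
    A=np.zeros((3,3));b=np.zeros(3);R=[]
    for c,u,v in obs:
        E=c['extrinsics'];d=E[:3,:3]@np.array([(u-c['cx'])/c['fx'],(v-c['cy'])/c['fy'],1]);d/=np.linalg.norm(d)
        M=np.eye(3)-np.outer(d,d);A+=M;b+=M@E[:3,3];R.append((M,E[:3,3]))
    x=np.linalg.solve(A,b);return x,[np.linalg.norm(M@(x-o)) for M,o in R]
T=lambda u,v:(ct,205+u/3.8,140+v/3.8)
S=lambda u,v:(cs,170+u/3.4,180+v/3.4)
W=lambda u,v:(cw,180+u/2.3,v/2.3)
print('knob',tri([T(330,277),S(300,88),W(227,430)]),tri([T(330,277),S(300,88)]))
print('L',tri([T(330,182),S(378,105),W(367,430)]))
print('hA',tri([T(62,287),S(123,97),W(325,15)]))
print('hB',tri([T(113,464),S(36,190),W(57,40)]))
# project expected fingertip/ tcp in scene, knob top
def proj(c,p):
    E=np.linalg.inv(c['extrinsics']);q=E[:3,:3]@p+E[:3,3];return c['fx']*q[0]/q[2]+c['cx'],c['fy']*q[1]/q[2]+c['cy']
for z in (111,125,141): 
    u,v=proj(cs,np.array([547,151,z]));print(z,u,v,(u-190)*4,(v-130)*4)
cw2=get_calibration('wrist')
for z in (111,125,141): print(z,[ (a-180)*3 for a in proj(cw2,np.array([547,151,z]))])
E
```

```text
knob (array([546.8, 150.1, 134.7]), [np.float64(1.5885397016187), np.float64(1.0263164376279261), np.float64(1.1749293748624656)]) (array([545.7, 149. , 136.3]), [np.float64(0.864937022276127), np.float64(0.8649370222759617)])
L (array([605.3, 150.9,  90.6]), [np.float64(2.6662634202574895), np.float64(4.056908347211411), np.float64(2.486640748130674)])
hA (array([548.9, 295.7,  66.2]), [np.float64(1.2809916879365744), np.float64(0.742032435265552), np.float64(1.4669648206289492)])
hB (array([454.6, 263.6,  69.6]), [np.float64(1.049738235201601), np.float64(1.101672632091061), np.float64(1.2354503875317706)])
111 258.02595231909055 216.93083811488026 272.1038092763622 347.72335245952104
125 257.6866622732695 210.50757167257478 270.7466490930781 322.03028669029914
141 257.29108681958746 203.01873853900344 269.16434727834985 292.07495415601375
111 [np.float64(289.8836806517118), np.float64(183.97473594668878)]
125 [np.float64(289.8256958760784), np.float64(216.6153895741689)]
141 [np.float64(289.748145278774), np.float64(260.2699895545431)]
```

>>> move_arm(
  motion=[
    [0, -0.001, 0, 0],
    [0, -0.001, 0, 0],
    [0, -0.001, 0, 0],
    [0, -0.001, 0, 0],
    [0, -0.001, 0, 0],
    [0, -0.001, -0.003, 0],
    [0, -0.001, -0.006, 0],
    [0, -0.001, -0.009, 0],
    [0, -0.001, -0.012, 0],
    [0, -0.001, -0.012, 0],
  ],
  claw=150,
)

```text
t: 5.3
position: [546.9, 150.0, 112.2]
tool_rot: [-0.0, 0.993, 0.121, -0.001]
force: [0.1, 0.5, -1.3]
width: 0.411
```

```bash
python3 - <<'E'
from h import *
import cv2
snap('wrist','w3');snap('scene','s3')
a=cv2.imread("pics/w3.png")[180:380,180:380]
b=cv2.imread("pics/s3.png")[150:250,200:300]
cv2.imwrite("pics/m3.png",np.hstack([cv2.resize(a,(400,400),interpolation=2),cv2.resize(b,(400,400),interpolation=2)]))
E
```

```text
[546.85935459 150.04710245 112.21843281] -0.034381462447684 0.4105620839774143 5.3 [ 0.09912597  0.5413969  -1.3306845 ]
[546.98832628 150.0757355  112.49386994] -0.03437944854396816 0.4142964313159921 5.35 [-0.52976049  0.78910355  0.83217085]
```

View pics/m3.png

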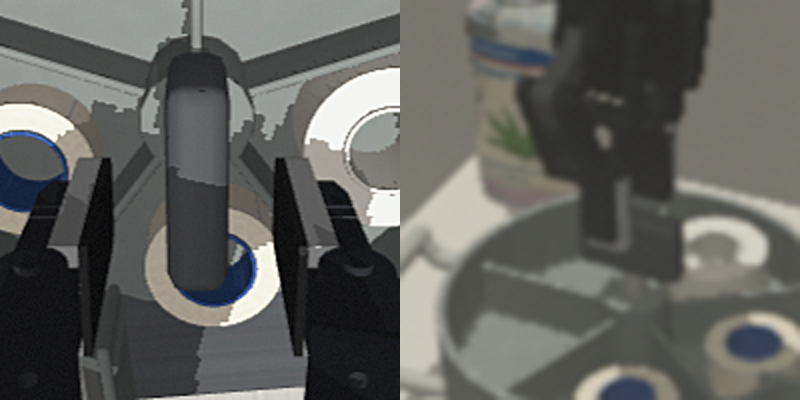

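```bash
python3 - <<'E'
from h import *
def proj(c,p):
    E=np.linalg.inv(c['extrinsics']);q=E[:3,:3]@p+E[:3,3];return c['fx']*q[0]/q[2]+c['cx'],c['fy']*q[1]/q[2]+c['cy']
cs=get_calibration('scene');cw=get_calibration('wrist')
j=np.array([.97,.236,0]);n=np.array([-.236,.97,0])
for z in (95,110,120,130,140):
    for nn in (-11,11):
        p=np.array([547,150,z])-18*j+nn*n
        u,v=proj(cs,p);a,b=proj(cw,p);print(z,nn,'scene',400+(u-200)*4,(v-150)*4,'wrist',(a-180)*2,(b-180)*2)
E
```

```text
95 -11 scene 637.9953865233165 325.40256338453094 wrist 129.41689424223898 152.69772747169964
95 11 scene 594.6512842905101 312.9006060738568 wrist 127.6184825095167 79.39573792713901
110 -11 scene 636.58514726579 298.1619252515459 wrist 124.55814468511176 177.51611768943883
110 11 scene 592.821648219386 285.7913859089456 wrist 122.44218821373886 99.38320667369084
120 -11 scene 635.6290913399471 279.6944394176446 wrist 120.88989380052055 196.25346580749795
120 11 scene 591.5814621946231 267.41588680212806 wrist 118.5166430278901 114.5410990252393
130 -11 scene 634.660015193856 260.97545079348833 wrist 116.81115282695458 217.08758863865887
130 11 scene 590.324547471828 248.7925231253106 wrist 114.13396379599101 131.46414458027937
140 -11 scene 633.6776510266386 241.99978645060787 wrist 112.24893512177266 240.3913004135128
140 11 scene 589.050563276021 229.91624570827742 wrist 109.20936308076762 150.47973706022543
```

>>> move_arm(
  motion=[
    [0, 0, -0.003, 0],
    [0, 0, -0.006, 0],
    [0, 0, -0.009, 0],
    [0, 0, -0.012, 0],
    [0, 0, -0.015, 0],
    [0, 0, -0.017, 0],
    [0, 0, -0.017, 0],
    [0, 0, -0.017, 0],
    [0, 0, -0.017, 0],
    [0, 0, -0.017, 0],
  ],
)

```text
t: 6.65
position: [547.1, 150.1, 95.8]
tool_rot: [-0.0, 0.993, 0.121, -0.001]
force: [-0.1, 0.1, 0.3]
width: 0.41
```

```bash
python3 - <<'E'
from h import *
import cv2
snap('wrist','w4');snap('scene','s4')
a=cv2.imread("pics/w4.png")[180:380,180:380]
b=cv2.imread("pics/s4.png")[150:250,200:300]
cv2.imwrite("pics/m4.png",np.hstack([cv2.resize(a,(400,400),interpolation=2),cv2.resize(b,(400,400),interpolation=2)]))
E
```

```text
[547.12405421 150.09535933  95.79898441] -0.03437509240273881 0.40969579559368574 6.65 [-0.14876712  0.11908595  0.32085595]
[547.12898619 150.10386065  95.7738894 ] -0.0344029872688692 0.40929223912302476 6.7 [-0.44365473 -0.39296777 -0.30860408]
```

View pics/m4.png

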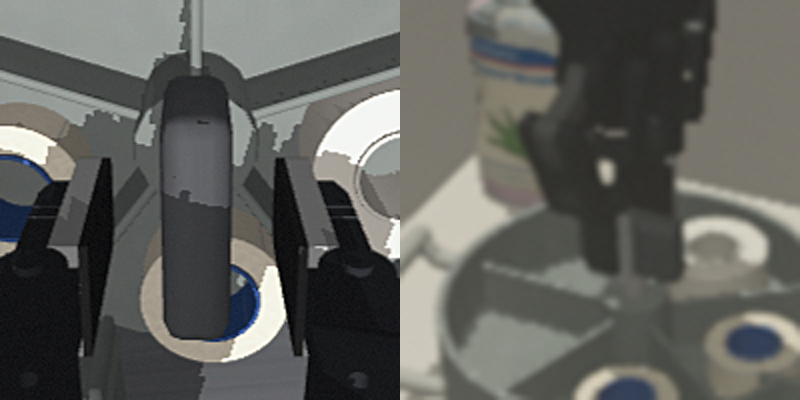

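>>> move_arm(
  motion=[
    [0, 0, 0, 0],
    [0, 0, 0, 0],
    [0, 0, 0, 0],
    [0, 0, 0, 0],
    [0, 0, 0, 0],
    [0, 0, 0, 0],
    [0, 0, 0, 0],
    [0, 0, 0, 0],
    [0, 0, 0, 0],
    [0, 0, 0, 0],
  ],
  claw=255,
  grip_force=25,
)

```text
t: 8.0
position: [547.7, 150.2, 95.9]
tool_rot: [-0.0, 0.993, 0.121, -0.0]
force: [5.5, 1.0, -1.7]
width: 0.157
```

>>> move_arm(
  motion=[
    [0, 0, 0, -4],
    [0, 0, 0, -11],
    [0, 0, 0, -18],
    [0, 0, 0, -26],
    [0, 0, 0, -34],
    [0, 0, 0, -42],
    [0, 0, 0, -50],
    [0, 0, 0, -58],
    [0, 0, 0, -64],
    [0, 0, 0, -66],
  ],
)

```text
t: 9.25
position: [547.1, 150.5, 96.0]
tool_rot: [-0.0, 0.898, -0.44, -0.001]
force: [-1.5, 1.4, 0.6]
width: 0.157
```

```bash
python3 - <<'E'
from h import *
import cv2
snap('wrist','w5');snap('scene','s5')
a=cv2.imread("pics/w5.png")
b=cv2.imread("pics/s5.png")[150:300,180:380]
cv2.imwrite("pics/m5.png",np.vstack([cv2.resize(a,(400,300),interpolation=2),cv2.resize(b,(400,300),interpolation=2)]))
E
```

```text
[547.10676175 150.52314096  95.9517197 ] 1.11827272804894 0.15669568037714926 9.25 [-1.46934623  1.43880297  0.61656175]
[547.08216457 150.53901543  95.92440358] 1.1189489481860933 0.16189105161342002 9.3 [-1.82744714  2.37366114  1.00016998]
```

View pics/m5.png

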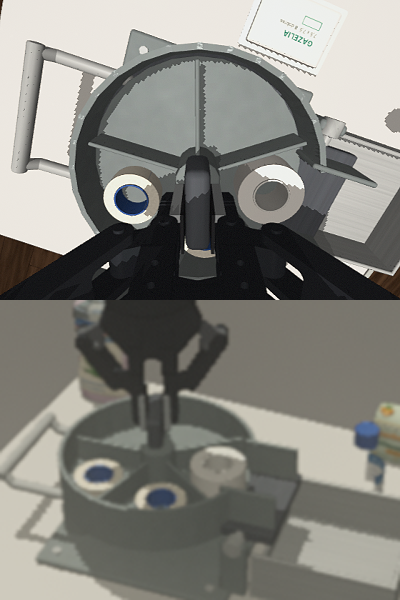

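>>> move_arm(
  motion=[
    [0, 0, 0, 0],
    [0, 0, 0, 0],
    [0, 0, 0, 0],
    [0, 0, 0, 0],
    [0, 0, 0.015, 0],
    [0, 0, 0.04, 0],
    [0, 0, 0.07, 0],
    [-0.005, 0.015, 0.1, 0],
    [-0.015, 0.04, 0.12, 0],
    [-0.03, 0.08, 0.13, -8],
  ],
  claw=150,
)

```text
t: 10.6
position: [517.6, 230.7, 229.1]
tool_rot: [-0.002, 0.864, -0.503, 0.001]
force: [0.4, 1.0, -0.3]
width: 0.408
```

```bash
python3 - <<'E'
from h import *
import cv2,pickle
pickle.dump(snap('wrist','w6'),open('c6.pkl','wb'));snap('top','t6')
a=cv2.imread("pics/t6.png")
cv2.imwrite("pics/t6z.png",cv2.resize(a[140:280,205:415],None,fx=3.8,fy=3.8,interpolation=2))
E
```

```text
[517.64760354 230.68768286 229.08915264] 1.4124118719464414 0.4080299552784291 10.6 [ 0.37223289  1.03704249 -0.31267331]
[515.58589195 235.83677173 230.13548063] 1.4240495305095706 0.41279719955964506 10.65 [-2.4718507   2.93170156  0.67797081]
```

View pics/w6.png

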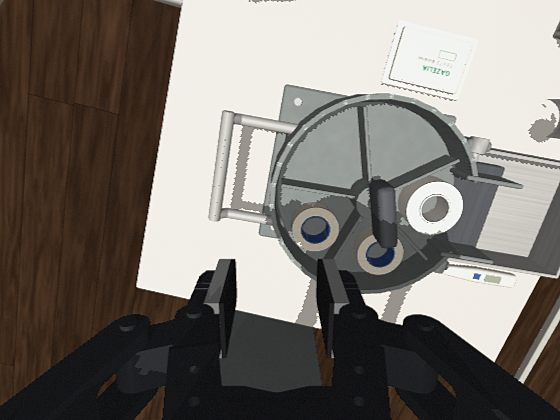

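View pics/t6z.png

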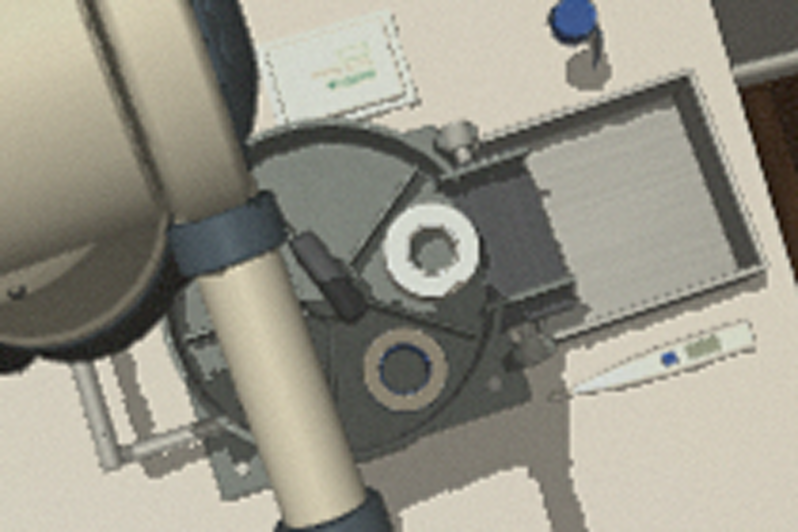

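```bash
python3 - <<'E'
from h import *
import pickle
np.set_printoptions(precision=1,suppress=True)
c=pickle.load(open('c6.pkl','rb'))
H=np.array([580,61]);hx=np.array([-.338,.941]);hy=np.array([-.941,-.338])
for p in (tz(432,250,91),ray('',434,209,91,c)): d=p[:2]-H;print(p,d@hx,d@hy)
C=H+94*hx;print(C)
for p in (tz(425,172,90),tz(475,337,90),ray('',459,161,90,c),ray('',360,110,90,c),ray('',280,182,90,c)):
    q=p[:2]-C;print(np.linalg.norm(q),np.degrees(np.arctan2(q[1],q[0])))
for p in ((227,113),(214,218)): print(ray('',*p,72,c))
E
```

```text
[567.  97.  91.] 38.31780169159189 0.08745312612577891
[568.3  97.6  91. ] 38.42702257801775 -1.3272303639847263
[548.2 149.5]
77.61350432999359 -38.71867764431878
79.49024958046448 -109.44698021557426
79.18929446152033 -34.340522205314755
78.81297112272122 41.921313499166914
83.95442356148662 108.55733815260075
[548.6 297.8  72. ]
[456.1 263.9  72. ]
```

```bash
python3 -c "
from h import *
from plant import ctrl
s=ctrl.observe();print(s['position'],s['tool_rot'])"
```

```text
[516.37673969 233.79958267 229.19732289] [-2.35690849e-03  8.65958270e-01 -5.00110706e-01  3.02973497e-05]
```

>>> move_arm(
  motion=[
    [-0.004, 0.012, 0, -3],
    [-0.009, 0.03, -0.01, -6],
    [-0.0145, 0.046, -0.025, -10.5],
    [-0.0145, 0.046, -0.045, -10.5],
    [-0.0145, 0.046, -0.065, -10.5],
    [-0.0145, 0.046, -0.085, -10.5],
    [-0.0145, 0.046, -0.105, -10.5],
    [-0.0145, 0.046, -0.12, -10.5],
    [-0.0145, 0.046, -0.13, -10.5],
    [-0.0145, 0.046, -0.13, -10.5],
  ],
)

```text
t: 11.95
position: [501.5, 279.6, 98.3]
tool_rot: [-0.002, 0.817, -0.577, -0.0]
force: [-0.4, 0.1, 0.1]
width: 0.412
```

```bash
python3 - <<'E'
from h import *
import cv2
snap('wrist','w7');snap('scene','s7')
a=cv2.imread("pics/w7.png")[150:400,130:430]
b=cv2.imread("pics/s7.png")[160:280,130:250]
cv2.imwrite("pics/m7.png",np.hstack([cv2.resize(a,(480,400),interpolation=2),cv2.resize(b,(320,320),interpolation=2)[:, :].copy() if 0 else cv2.copyMakeBorder(cv2.resize(b,(320,320),interpolation=2),0,80,0,0,0)]))
E
```

```text
[501.53998007 279.63513069  98.34982187] 1.6789348602635872 0.4117117720337488 11.95 [-0.39295354  0.10575166  0.13905704]
[501.91273745 279.83611168  99.3110684 ] 1.67896097768406 0.4102541457996659 12.0 [ 0.7411179  -0.01058283 -0.90499902]
```

View pics/m7.png

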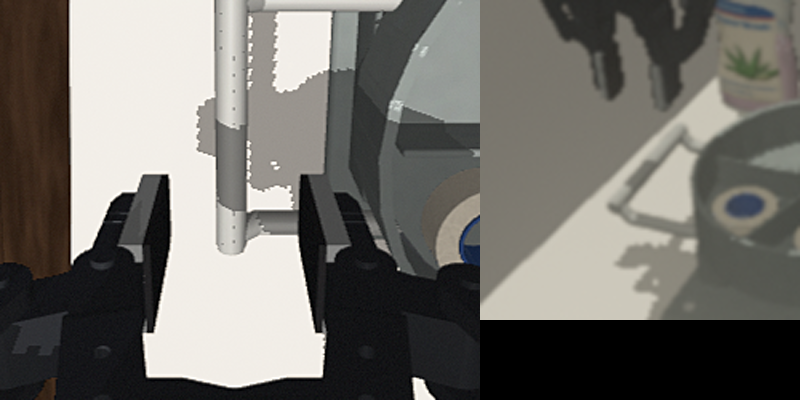

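>>> move_arm(
  motion=[
    [0, 0, -0.005, 0],
    [0, 0, -0.012, 0],
    [0, 0, -0.02, 0],
    [0, 0, -0.028, 0],
    [0, 0, -0.036, 0],
    [0, 0, -0.044, 0],
    [0, 0, -0.05, 0],
    [0, 0, -0.055, 0],
    [0, 0, -0.06, 0],
    [0, 0, -0.06, 0],
  ],
  claw=175,
)

```text
t: 13.3
position: [502.0, 279.9, 39.4]
tool_rot: [-0.002, 0.817, -0.577, 0.0]
force: [0.1, 0.3, -0.6]
width: 0.316
```

```bash
python3 - <<'E'
from h import *
import cv2
snap('wrist','w8');snap('scene','s8')
a=cv2.imread("pics/w8.png")[150:400,130:430]
b=cv2.imread("pics/s8.png")[160:280,130:250]
cv2.imwrite("pics/m8.png",np.hstack([cv2.resize(a,(480,400),interpolation=2),cv2.copyMakeBorder(cv2.resize(b,(320,320),interpolation=2),0,80,0,0,0)]))
E
```

```text
[501.96299321 279.85602601  39.41624011] 1.6787799644072243 0.31647654408827275 13.3 [ 0.07803204  0.29455362 -0.63305415]
[502.14575729 279.95859663  39.84232294] 1.678754391986491 0.3153585353024844 13.35 [-0.05293269  0.33607094  1.18379465]
```

View pics/m8.png

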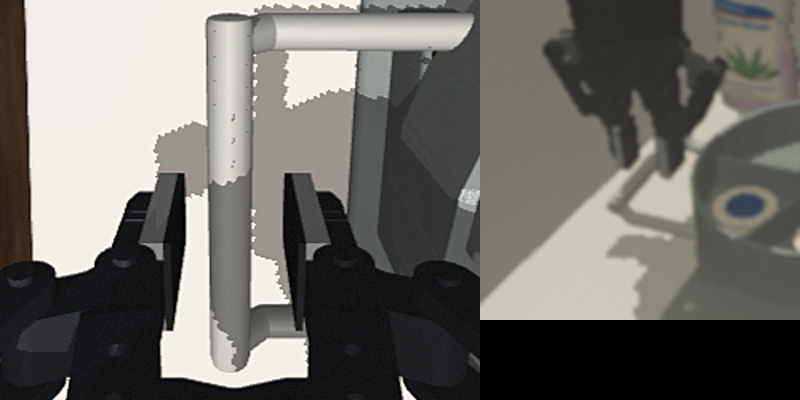

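>>> move_arm(
  motion=[
    [0, 0, -0.003, 0],
    [0, 0, -0.006, 0],
    [0, 0, -0.007, 0],
    [0, 0, -0.007, 0],
    [0, 0, -0.007, 0],
    [0, 0, -0.007, 0],
    [0, 0, -0.007, 0],
    [0, 0, -0.007, 0],
    [0, 0, -0.007, 0],
    [0, 0, -0.007, 0],
  ],
  claw=180,
)

```text
t: 14.65
position: [502.3, 280.0, 33.1]
tool_rot: [-0.003, 0.817, -0.577, 0.001]
force: [0.2, -0.3, -0.3]
width: 0.298
```

>>> move_arm(
  motion=[
    [0, 0, 0, 0],
    [0, 0, 0, 0],
    [0, 0, 0, 0],
    [0, 0, 0, 0],
    [0, 0, 0, 0],
    [0, 0, 0, 0],
    [0, 0, 0, 0],
    [0, 0, 0, 0],
    [0, 0, 0, 0],
    [0, 0, 0, 0],
  ],
  claw=255,
  grip_force=30,
)

```text
t: 15.9
position: [501.9, 281.1, 33.2]
tool_rot: [-0.004, 0.817, -0.577, -0.0]
force: [-2.3, 5.5, 1.2]
width: 0.12
```

>>> move_arm(
  motion=[
    [0.0, -0.001, 0.0115, 0],
    [0.001, -0.002, 0.023, 0],
    [0.001, -0.0035, 0.0345, 0],
    [0.002, -0.006, 0.046, 0],
    [0.003, -0.0085, 0.057, 0],
    [0.0045, -0.012, 0.068, 0],
    [0.0055, -0.016, 0.079, 0],
    [0.007, -0.02, 0.0895, 0],
    [0.009, -0.025, 0.1, 0],
    [0.011, -0.03, 0.11, 0],
  ],
)

```text
t: 17.15
position: [512.3, 251.7, 144.5]
tool_rot: [-0.004, 0.817, -0.577, -0.001]
force: [-2.7, 5.6, -1.1]
width: 0.123
```

```bash
python3 - <<'E'
from h import *
snap('scene','s9')
E
```

```text
[512.28729028 251.68154124 144.52754787] 1.6230826067186743 0.12311492650608401 17.15 [-2.73749286  5.64565684 -1.07623852]
```

View pics/s9.png

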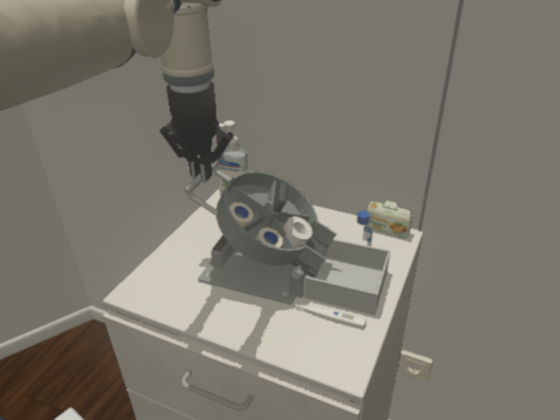

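>>> move_arm(
  motion=[
    [0.002, -0.006, 0.0095, 0],
    [0.0045, -0.012, 0.019, 0],
    [0.007, -0.019, 0.028, 0],
    [0.0095, -0.026, 0.037, 0],
    [0.012, -0.0335, 0.0455, 0],
    [0.015, -0.0415, 0.0535, 0],
    [0.018, -0.05, 0.061, 0],
    [0.021, -0.0585, 0.068, 0],
    [0.024, -0.0675, 0.0745, 0],
    [0.0275, -0.0765, 0.081, 0],
  ],
)

```text
t: 18.45
position: [539.6, 174.7, 230.0]
tool_rot: [-0.005, 0.817, -0.576, -0.0]
force: [-3.9, 4.9, 4.1]
width: 0.125
```

```bash
python3 - <<'E'
from h import *
snap('scene','s10')
E
```

```text
[539.58601796 174.69692352 229.96631472] 1.4789882242155399 0.12492156502363085 18.45 [-3.89489457  4.8592882   4.0858343 ]
```

View pics/s10.png

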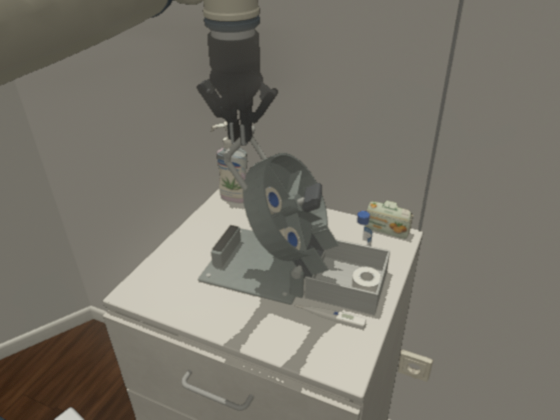

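>>> move_arm(
  motion=[
    [-0.0035, 0.0095, -0.007, 0],
    [-0.0065, 0.0185, -0.014, 0],
    [-0.01, 0.027, -0.022, 0],
    [-0.0125, 0.0355, -0.03, 0],
    [-0.0155, 0.0435, -0.038, 0],
    [-0.018, 0.051, -0.047, 0],
    [-0.0205, 0.058, -0.056, 0],
    [-0.023, 0.0645, -0.065, 0],
    [-0.025, 0.071, -0.075, 0],
    [-0.0275, 0.0765, -0.085, 0],
  ],
)

```text
t: 19.75
position: [512.4, 251.6, 145.1]
tool_rot: [-0.006, 0.817, -0.576, 0.0]
force: [1.0, 6.4, 2.2]
width: 0.123
```

>>> move_arm(
  motion=[
    [-0.002, 0.0055, -0.0105, 0],
    [-0.0035, 0.01, -0.021, 0],
    [-0.005, 0.0145, -0.0315, 0],
    [-0.0065, 0.018, -0.0425, 0],
    [-0.0075, 0.0215, -0.0535, 0],
    [-0.0085, 0.0245, -0.065, 0],
    [-0.0095, 0.0265, -0.0765, 0],
    [-0.01, 0.028, -0.088, 0],
    [-0.0105, 0.029, -0.1, 0],
    [-0.0105, 0.0295, -0.111, 0],
  ],
)

```text
t: 21.0
position: [502.0, 281.4, 35.1]
tool_rot: [-0.006, 0.817, -0.576, 0.0]
force: [-17.2, -8.2, 52.2]
width: 0.12
```

>>> move_arm(
  motion=[
    [0, 0, 0, 0],
    [0, 0, 0, 0],
    [0, 0, 0, 0],
    [0, 0, 0, 0],
    [0, 0, 0, 0],
    [0, 0, 0, 0],
    [0, 0, 0, 0],
    [0, 0, 0, 0],
    [0, 0, 0, 0],
    [0, 0, 0, 0],
  ],
  claw=175,
)

```text
t: 22.25
position: [502.0, 281.4, 35.1]
tool_rot: [-0.006, 0.817, -0.576, 0.0]
force: [0.2, -0.2, -0.3]
width: 0.313
```

```bash
python3 - <<'E'
from h import *
import cv2
snap('wrist','w11');snap('scene','s11')
a=cv2.imread("pics/w11.png")[150:400,130:430]
b=cv2.imread("pics/s11.png")[160:310,130:400]
cv2.imwrite("pics/m11.png",np.hstack([cv2.resize(a,(360,300),interpolation=2),cv2.resize(b,(440,300),interpolation=2)]))
E
```

```text
[502.01738675 281.37740609  35.05543497] 1.6760397494042425 0.31259355033250424 22.25 [ 0.21667959 -0.15801089 -0.26623965]
[502.01073085 281.37702904  35.05019326] 1.6760653609970655 0.3150149878266402 22.3 [0.27026688 0.42602358 0.13585304]
```

View pics/m11.png

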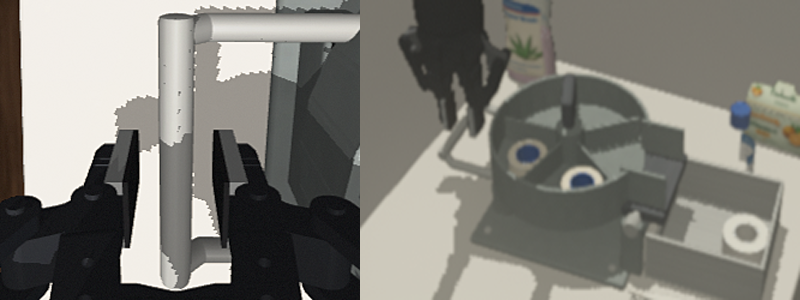

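>>> move_arm(
  motion=[
    [0, 0, 0.01, 0],
    [0, 0, 0.025, 0],
    [0, 0, 0.045, 0],
    [0, 0, 0.07, 0],
    [0, 0, 0.1, 0],
    [0, 0.01, 0.13, 0],
    [0, 0.02, 0.15, 0],
    [0, 0.03, 0.16, 0],
    [0, 0.03, 0.16, 0],
    [0, 0.03, 0.16, 0],
  ],
)

```text
t: 23.6
position: [501.7, 311.0, 194.0]
tool_rot: [-0.006, 0.817, -0.576, 0.0]
force: [-0.3, -0.1, -0.5]
width: 0.314
```

```bash
python3 - <<'E'
from h import *
import cv2
np.set_printoptions(precision=1,suppress=True)
snap('scene','s12');snap('top','t12')
b=cv2.imread("pics/s12.png")[160:310,130:400];a=cv2.imread("pics/t12.png")[130:280,205:415]
cv2.imwrite("pics/m12.png",np.vstack([cv2.resize(a,(420,300),interpolation=2),cv2.resize(b,(420,300),interpolation=2)]))
E
```

```text
[501.7 311.  194. ] 1.7236864842098187 0.31354194719334166 23.6 [-0.3 -0.1 -0.5]
[501.7 310.9 193.8] 1.7236947815191215 0.31491548131011216 23.65 [ 0.6 -0.1  0.6]
```

View pics/m12.png

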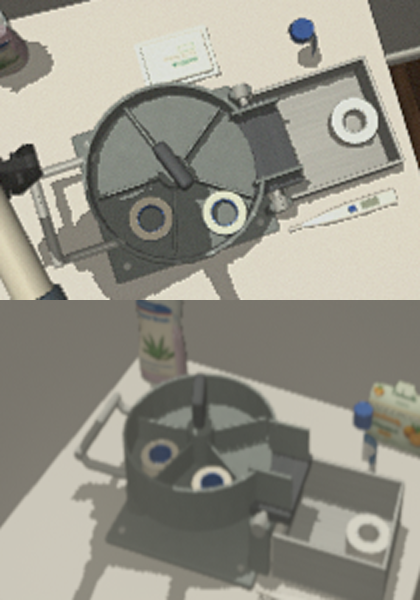

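```bash
python3 - <<'E'
from plant import ctrl
print(ctrl.close_job(), ctrl.observe()['t'])
E
```

```text
the job is handed in; nothing more can be done
the job is handed in; nothing more can be done
```

I turned the wheel 66° clockwise by its knob, which brought the large roll to the spout, about 1 mm off the hinge centre line by measurement. I then tipped the carousel to about 1.0 rad by the bar handle, lowered it until it rested on its stand, let go and moved clear. The job was handed in at about 24 s of the 58 s allowed.

**Last checks:** the final top and scene pictures show the following:
- The large roll lies in the catch tray.
- Both small rolls are still in their compartments.
- The carousel looks level. I judged this by eye and did not measure the angle.
- The bottle, gauze packet and thermometer are where they were.
- The gripper is open and clear, with the force reading near zero.

**Failed or disagreed:**
- **Fingertip height:** the first close on the knob missed and shut on nothing. In the pictures the fingertips stood about 30 mm higher than the stated TCP geometry implies. I went by the pictures after that, and both grips then held.
- **Force on lowering:** when the carousel reached its stand, the wrist force rose briefly to about 55 N, below the 120 N limit. It dropped to zero when I let go.

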